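# Park the bench air pump just past compression and set its brake

### The arm

A 7-joint arm with a two-finger parallel gripper is mounted at the origin on a cart in front of the work surface, level with it; the furniture and walls round the work are solid. World frame = base frame: x ahead of the robot, y to its left, z up, the work surface at z = 0. Lengths are in m, angles in rad, forces in N, time in s.
With the tool pointing down it reaches from about 0.4 to 0.85 m from the base axis. Payload 10.4 kg.
Tool frame: the origin (TCP) lies on the centre line of the jaws, within the pads' length; the fingertips stand r.nose_length ahead of it and the grasp point (between the pads) lies 8 mm behind it (r.nose_length is the distance from the TCP to the fingertips, in m); z points along the fingers, y is the line along which they close (so a half turn about z gives the same grasp; the last joint's range is limited). The gripper opens to 85 mm and grips with 20 to 120 N. Pads are 22 mm wide; open, the fingers measure 114 mm over their backs; the gripper's body (76 mm by 85 mm) begins 54 mm behind the grasp point. The pads swing forward as they close: fully open they stand 13 mm farther back than shut.
Start: joints at [-1.169, 0.332, -0.065, 1.46, 0.022, 1.35, -0.088], TCP at [0.258, 0.569, 0.242] pointing down, gripper open.
Joint ranges: [-2.6, 2.6], [-0.5, 2.12], [-1.47, 1.34], [0.16, 2.42], [-1.27, 4.41], [0.06, 2.06], [-2.6, 2.6]. Speed limits (rad/s): [2.22, 2.22, 2.79, 2.79, 3.14, 3.14, 3.14].

### API

Orientations are given as a unit quaternion [x, y, z, w].
In Python, from workcell import r gives the robot as it stands.
- The arm moves only by the tool servo_tool, never from a script. Its argument "deltas" is a list of rows, each an object with "dr": the turn, a rotation vector about the tool's x, y, z in degrees, a list of three; "dp": the shift along the tool's x, y, z in m, a list of three; "gripper": the opening, from 0 (shut) to 1 (fully open). A call has 1 to 12 rows; each row shifts and turns the commanded pose from where the row before left it, along the tool's axes as they then stand; what a row does not reach is not made up. A row lasts 1/12 s, in which the tool goes at most 41.7 mm and 7.16 degrees, less where a joint would pass 70% of its speed; a pose out of reach is approached as far as the arm can. A call with a gripper value outside its range is refused whole. The fingers move at their own pace and stop on an object; the grip force is fixed at half the most. Time passes only in rows, so rows that do not move let the fingers close. It gives the time, the measured TCP pose, the force, the opening and the grip force at its end, in the units of the state.
- r.sense(): the state, without advancing time (a new reading comes with each control period).
- r.camera(name): name is "side" or "top" or "wrist"; returns the picture (420x560x3 uint8, red, green, blue); there is no depth.
- r.camera_model(name): a dict with "fx", "fy", "cx", "cy" (pixels), "rvec" (rotation vector, rad) and "tvec" (3), from world to camera coordinates, as OpenCV has them. Camera axes: x right, y down, z forward; pixel columns grow to the right and rows downward; lengths in m; the calibration is good to about 2 mm. A picture is of the moment at which its call begins: read the wrist's pose just before it. camera_model takes no time and is no camera call; for the wrist camera it gives the pose at the moment of the call.
- r.sign_off(): hands the job in; it is judged then, once.
Trained networks look in the newest picture that a camera, given by its name, has taken for a name from the list of things; names that differ only in an ending like _2 or _b are one class to them, and where a whole thing is asked for, a point or a joint stands for the part that bears it (a point fixed in the world has none). Each returns a list of dicts, best first, with "conf" (0 to 1); they miss things now and then, are a little off and sometimes report something else, mostly with a low value. They report only what shows in the picture. A call takes as long as a camera call.
- r.spot_in(camera, query): "extent" ([centre column, centre row, width, height] in pixels, round what is visible of it).
- r.masks_of(camera, query): "region" (420x560 bool, what is visible of it) and "extent" ([centre column, centre row, width, height] in pixels, round what is visible of it).
The state is a dict: "clock": time; "qpos": joint angles; "qvel": joint speeds; "joint_efforts": joint torques, N m; "ee_pos": TCP position; "tcp_rot": TCP orientation; "force": force on the tool from outside, world axes, zero at the start; "wrist_torque": the same for the moment, N m; "opening": opening from 0.0 (shut) to 1.0 (fully open); "finger_force": force on a finger pad.
Only numpy, scipy, OpenCV 4.12 (cv2) and the standard library are available. Lean on these libraries where they do the work, as an engineer would, in place of code of your own. Each camera call takes 0.05 s, during which the arm holds its last target. There are 200 camera calls.

### The job

Park the small blue bench air pump: push the red knob so that the flywheel turns clockwise (the way of the yellow arrow), feel the resistance build up and peak, and stop just past the peak, so that the wheel, when you let go of it, stays resting there, neither sprung back nor carried on over the next hump. Then, without turning the wheel any further, slide the yellow brake block in until its rubber pad bears on the rim of the wheel. Be gentle with the pump, and leave the bottles and the box beside it alone.

Things in the scene. Friction and masses are not known exactly. Their poses are not given: they have to be found in the camera images.
- pump: Blue bench air pump, fixed to the table. Origin: on the table under the flywheel's vertical shaft; z up, x along the finned cylinder (head 160 mm from the shaft), y towards the brake. The dark flywheel on top is a disc of 82 mm radius, upper face 102 mm above the table; its hub, 18 mm radius, stands 8 mm higher (tip 13 mm). No part of the pump may be pushed with over 25 N.
- flywheel (a joint): Angle of the flywheel (rad), grows clockwise from above (yellow arrow); starts at 0 to 0.5, stop at -0.1. At 0 the knob stands 1.22 rad counterclockwise from the pump's x axis. Friction takes 1 to 2 N at the knob. The hidden compression peak lies somewhere between 1.4 and 2.4 rad; the resistance builds up from 0.6 rad before it. Short of the peak the wheel springs back when let go.
- knob (a point): Middle of the red upright knob on the flywheel, 58 mm from the shaft: a fixed round peg of 20 mm diameter, its middle 124 mm above the table, its top 144 mm; a steel collar of 26 mm diameter at its foot up to 106 mm. It may be pushed with closed fingertips or held.
- shaft_top (a point): Centre of the flywheel's upper face, on the shaft, 102 mm above the table.
- piston (a joint): Hidden piston's lift (m): 0 away from compression, 0.0075 at the peak, about 0.003 in the resting dip. Resistance at the knob grows to about 8 to 12 N, then collapses within 0.05 rad at the peak; the wheel then draws itself forward into a dip about 0.27 rad past the peak. 0.5 rad past the peak a second, weaker hump ends the dip; beyond it the wheel runs on. A thin rod at the head shows it.
- brake (a joint): Travel of the brake block towards the flywheel (m), starts between 0 and 0.010; its rubber pad touches the rim at 0.030, and each further mm takes about 2.5 N more (sprung pad); stop at 0.037. It slides with about 4 N of friction and stays where it is left.
- brake_tab (a point): Middle of the outer face (away from the shaft) of the upright yellow tab of the brake block: the tab is 34 mm wide, 10 mm thick, its top 139 mm above the table, this point 124 mm. Push it towards the shaft, along the pump's -y axis.
- dropper_bottle: Small brown dropper bottle with black top, 33 x 34 x 102 mm, standing, loose; origin at the centre of its underside.
- rollon_bottle: Black bottle with a red cap, 36 x 42 x 106 mm, standing, loose; origin at the centre of its underside.
- soap_box: Small green carton, 56 x 80 x 30 mm, loose; origin at the centre of its underside.

How it is judged:
By the outcome, as a careful person would: the job done as asked, in the order asked, and still so for the second after the job is handed in, with the robot touching nothing.
It also fails if it takes over 69 s, if anything falls off the work surface, if the arm or the gripper's body presses on something with over 40 N, if the wrist force passes 120 N, or if a joint passes its speed limit or range.

## Working session

There is one attempt and no reset: what is moved stays moved. The work goes in short steps, Python scripts to look and compute and a tool call to move; the robot and the scene stay as the last step left them, time stands still between calls to the robot, and variables do not carry over. Pictures are saved under pics/ and viewed, at most 10 in all, crops included, and the job is handed in when it is done.

Besides the shell and the picture viewer there is one more tool, called by a JSON object that holds its "method" and its "body", one argument or row to a line. servo_tool: Moves the arm, as the interface text tells. Its arguments: {"type":"object","properties":{"deltas":{"type":"array"}},"required":["deltas"]}

```bash
mkdir -p pics
cat > h.py <<'E'
from workcell import r
import numpy as np, cv2
from scipy.spatial.transform import Rotation as R
def snap(c,n):
    im=r.camera(c); cv2.imwrite(f'pics/{n}.png',im[:,:,::-1]); return im
def ray(c,u,v,m=None):
    m=m or r.camera_model(c); Rm=R.from_rotvec(np.ravel(m['rvec'])).as_matrix(); t=np.ravel(m['tvec'])
    d=Rm.T@np.array([(u-m['cx'])/m['fx'],(v-m['cy'])/m['fy'],1]); return -Rm.T@t,d
def atz(c,u,v,z):
    o,d=ray(c,u,v); return o+d*(z-o[2])/d[2]
E
python3 - <<'E'
from h import *
s=r.sense(); print(s, r.nose_length)
a=snap('top','top0'); 
for q in ['pump','flywheel','knob','shaft_top','brake','brake_tab','dropper_bottle','rollon_bottle','soap_box']:
    print(q,[(np.round(d['extent'],1),round(d['conf'],2)) for d in r.spot_in('top',q)[:2]])
b=snap('side','side0')
for q in ['flywheel','knob','brake_tab']:
    print(q,[(np.round(d['extent'],1),round(d['conf'],2)) for d in r.spot_in('side',q)[:2]])
cv2.imwrite('pics/both0.png',cv2.resize(np.vstack([a,b])[:,:,::-1],None,fx=.714,fy=.714))
E
```

```text
{'clock': 0.0, 'qpos': array([-1.16860857,  0.33284928, -0.06473817,  1.46095831,  0.0216245 ,
        1.3499131 , -0.08850738]), 'qvel': array([ 0.00054423,  0.0008084 , -0.00069741, -0.00130927,  0.00039138,
        0.00103801,  0.00019031]), 'joint_efforts': array([ 9.75155785e-05, -6.25454879e+01,  4.90591954e-02, -3.91599083e+01,
        1.61177188e-02,  1.00678933e-02, -1.38784591e-05]), 'ee_pos': array([0.25741798, 0.5691189 , 0.24152203]), 'tcp_rot': array([ 2.10773439e-01,  9.77534677e-01, -7.06867246e-04, -1.11653179e-04]), 'force': array([-0.38728506,  0.46985   ,  0.38036243]), 'wrist_torque': array([-0.00642979,  0.01455732,  0.04478136]), 'finger_force': 0.0, 'opening': 0.9965398839730778} 0.011
pump [(array([271. , 184.7, 124.4, 138.2]), 0.75)]
flywheel [(array([290.9, 199.4,  87.2,  87.9]), 0.71)]
knob [(array([291.8, 195.8,  90.6,  88.2]), 0.79)]
shaft_top [(array([292.5, 195.2,  92. ,  91.1]), 0.71), (array([218.2, 195.4,  19. ,  18.4]), 0.16)]
brake [(array([218.7, 193.2,  26.2,  20.8]), 0.73)]
brake_tab [(array([218.6, 193.8,  22.8,  15.5]), 0.88)]
dropper_bottle []
rollon_bottle [(array([224.8, 140.2,  28.7,  21.8]), 0.79), (array([290.9, 195.9,  92.9,  89.7]), 0.31)]
soap_box [(array([350.2, 135.8,  39.9,  34.6]), 0.95)]
flywheel [(array([275.6, 212.6,  86.9,  62. ]), 0.78)]
knob [(array([274.6, 212.9,  85.5,  70.2]), 0.73)]
brake_tab [(array([249.6, 177.1,  26. ,  29.2]), 0.91)]
```

View pics/top0.png

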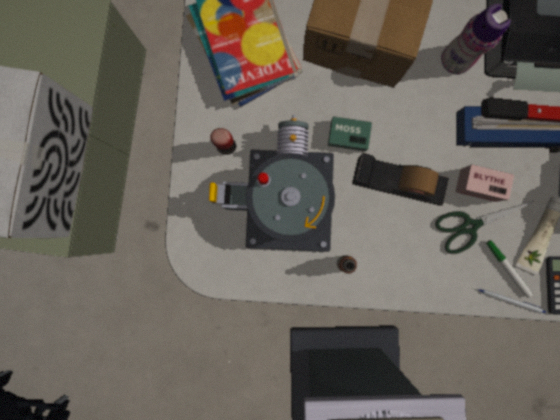

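View pics/side0.png

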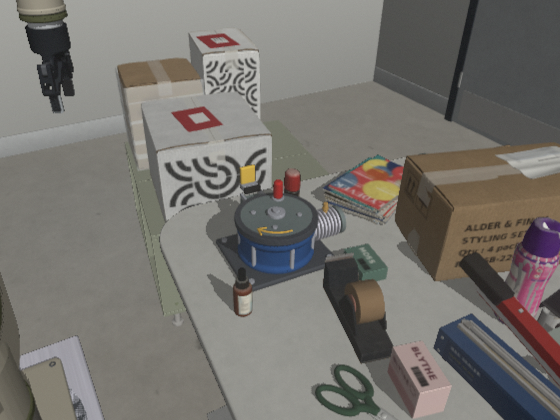

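The top view shows the hub at (291,196), the red knob at (264,178), the brake tab at (213,192), the cylinder head up the picture at (293,130), the black bottle at (223,140) and the dropper bottle at (347,264).

```bash
cat >> h.py <<'E'
def blob(im,lo,hi,box):
    hsv=cv2.cvtColor(im,cv2.COLOR_RGB2HSV); m=cv2.inRange(hsv,np.array(lo),np.array(hi))
    x0,x1,y0,y1=box; z=np.zeros_like(m); z[y0:y1,x0:x1]=m[y0:y1,x0:x1]
    v,u=np.nonzero(z); return u.mean(),v.mean(),len(u),u.min(),u.max(),v.min(),v.max()
E
python3 - <<'E'
from h import *
im=cv2.imread('pics/top0.png')[:,:,::-1].copy()
k=blob(im,(0,150,90),(10,255,255),(250,278,165,190)); print(k)
t=blob(im,(18,150,90),(32,255,255),(195,240,175,210)); print(t)
print('cam',ray('top',280,210)[0])
print('knob',atz('top',k[0],k[1],.14),'tabtop',atz('top',t[0],t[1],.135))
print('tab outer px cols',[atz('top',c,t[1],.139) for c in (t[3],t[4])])
for nm,u,v,z in [('hub',291,196,.112),('wheel',291,197.5,.102),('head',293,122,.06),('rollon',223,140,.1),('dropper',347,264,.1),('p1',250,152,0.005),('p2',331,152,.005),('p3',330,249,.005),('p4',247,248,.005)]:
    print(nm,atz('top',u,v,z))
im=cv2.imread('pics/side0.png')[:,:,::-1].copy()
k2=blob(im,(0,150,60),(10,255,255),(272,284,175,205)); print(k2)
def tri(a,b):
    (o1,d1),(o2,d2)=ray('top',*a),ray('side',*b); A=np.c_[d1,-d2]; s=np.linalg.lstsq(A,o2-o1,rcond=None)[0]
    return o1+d1*s[0],o2+d2*s[1]
print('knob tri',tri(k[:2],k2[:2]))
c=im[150:300,190:390]; e=cv2.imread('pics/top0.png')[110:260,190:390]
cv2.imwrite('pics/crop0.png',np.hstack([cv2.resize(e,None,fx=3.9,fy=3.9,interpolation=cv2.INTER_CUBIC)]))
E
```

```text
(np.float64(263.0), np.float64(177.2463768115942), 69, np.int64(259), np.int64(267), np.int64(173), np.int64(182))
(np.float64(212.50694444444446), np.float64(191.82638888888889), 144, np.int64(209), np.int64(216), np.int64(182), np.int64(201))
cam [0.47832857 0.19542421 1.00379484]
knob [0.58198654 0.22795655 0.14      ] tabtop [0.55864947 0.31773357 0.135     ]
tab outer px cols [array([0.55841424, 0.32332904, 0.139     ]), array([0.55814563, 0.31103612, 0.139     ])]
hub [0.55008385 0.17896843 0.112     ]
wheel [0.54813395 0.17884736 0.102     ]
head [0.69793763 0.17082433 0.06      ]
rollon [0.65768802 0.30210836 0.1       ]
dropper [0.42482292 0.07980626 0.1       ]
p1 [0.65058206 0.2585749  0.005     ]
p2 [0.6469883  0.09328587 0.005     ]
p3 [0.44995009 0.10095164 0.005     ]
p4 [0.4556306  0.26797852 0.005     ]
(np.float64(277.7089552238806), np.float64(188.6865671641791), 134, np.int64(274), np.int64(282), np.int64(180), np.int64(197))
knob tri (array([0.58383698, 0.2285373 , 0.12458007]), array([0.58291025, 0.22901845, 0.12448699]))
```

View pics/crop0.png

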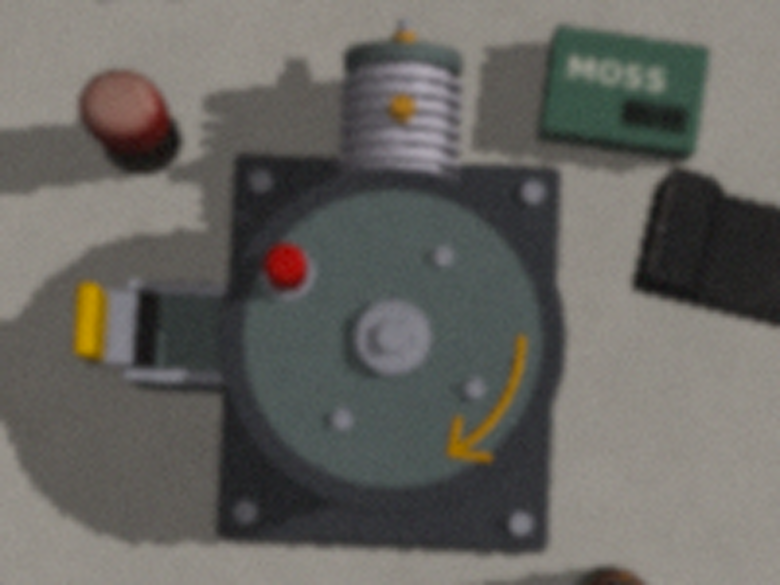

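The crop shows the knob upper left of the hub, the arrow clockwise, and the brake tab to the left. Estimates: shaft ≈ (0.550, 0.179), pump yaw ≈ -0.04, knob ≈ (0.5835, 0.228), so the wheel starts at about 0.2 rad. I'll cage the knob between slightly open fingers, with the rear finger pushing and the front one catching any overrun.

{"method": "servo_tool", "body": {
  "deltas": [
    {"dr": [0,0,0],"dp": [-0.016,-0.0175,0],"gripper": 0.42},
    {"dr": [0,0,0],"dp": [-0.016,-0.0175,0],"gripper": 0.42},
    {"dr": [0,0,0],"dp": [-0.016,-0.0175,0],"gripper": 0.42},
    {"dr": [0,0,0],"dp": [-0.016,-0.0175,0],"gripper": 0.42},
    {"dr": [0,0,0],"dp": [-0.016,-0.0175,0],"gripper": 0.42},
    {"dr": [0,0,0],"dp": [-0.016,-0.0175,0],"gripper": 0.42},
    {"dr": [0,0,0],"dp": [-0.016,-0.0175,0],"gripper": 0.42},
    {"dr": [0,0,0],"dp": [-0.016,-0.0175,0],"gripper": 0.42},
    {"dr": [0,0,0],"dp": [-0.016,-0.0175,0],"gripper": 0.42},
    {"dr": [0,0,0],"dp": [-0.016,-0.0175,0],"gripper": 0.42},
    {"dr": [0,0,0],"dp": [-0.016,-0.0175,0],"gripper": 0.42},
    {"dr": [0,0,0],"dp": [-0.016,-0.0175,0],"gripper": 0.42}
  ]
}}

```text
clock: 1.7
ee_pos: [0.3462, 0.2979, 0.2425]
tcp_rot: [0.211, 0.978, 0.0, 0.0]
force: [0.3, 0.3, 0.6]
opening: 0.421
finger_force: 0.0
```

{"method": "servo_tool", "body": {
  "deltas": [
    {"dr": [0,0,-6],"dp": [0,0,0],"gripper": 0.42},
    {"dr": [0,0,-6],"dp": [0,0,0],"gripper": 0.42},
    {"dr": [0,0,-6],"dp": [0,0,0],"gripper": 0.42},
    {"dr": [0,0,-6],"dp": [0,0,0],"gripper": 0.42},
    {"dr": [0,0,-6],"dp": [0,0,0],"gripper": 0.42},
    {"dr": [0,0,-6],"dp": [0,0,0],"gripper": 0.42},
    {"dr": [0,0,-6],"dp": [0,0,0],"gripper": 0.42},
    {"dr": [0,0,-6],"dp": [0,0,0],"gripper": 0.42},
    {"dr": [0,0,-6],"dp": [0,0,0],"gripper": 0.42},
    {"dr": [0,0,-6],"dp": [0,0,0],"gripper": 0.42},
    {"dr": [0,0,-6],"dp": [0,0,0],"gripper": 0.42},
    {"dr": [0,0,-6],"dp": [0,0,0],"gripper": 0.42}
  ]
}}

```text
clock: 2.7
ee_pos: [0.346, 0.299, 0.2425]
tcp_rot: [-0.406, 0.914, 0.0, 0.0]
force: [0.4, -0.3, -0.7]
opening: 0.412
finger_force: 0.0
```

```bash
cat >> h.py <<'E'
def st(target=None):
    s=r.sense(); M=R.from_quat(s['tcp_rot']).as_matrix(); p=s['ee_pos']
    print('t',round(s['clock'],2),'p',p.round(4),'yaw_y',round(np.degrees(np.arctan2(M[1,1],M[0,1])),1),'tilt',np.degrees(M[:2,2]).round(2),'q',s['qpos'].round(2),'F',s['force'].round(1),'open',round(s['opening'],3))
    print(' Ftool',(M.T@s['force']).round(1))
    if target is not None: print(' d tool',(M.T@(np.array(target)-p)).round(4))
    return s,M,p
E
python3 -c "
from h import *
st([.5835,.228,.2])"
```

```text
t 2.7 p [0.346  0.299  0.2425] yaw_y 138.0 tilt [0.01 0.02] q [-0.93 -0.04  0.12  1.89  0.01  1.3   1.59] F [ 0.4 -0.3 -0.7] open 0.412
 Ftool [-0.1 -0.5  0.7]
 d tool [-0.1063 -0.224   0.0425]
```

{"method": "servo_tool", "body": {
  "deltas": [
    {"dr": [0,0,0],"dp": [-0.0106,-0.0224,0.003],"gripper": 0.42},
    {"dr": [0,0,0],"dp": [-0.0106,-0.0224,0.003],"gripper": 0.42},
    {"dr": [0,0,0],"dp": [-0.0106,-0.0224,0.003],"gripper": 0.42},
    {"dr": [0,0,0],"dp": [-0.0106,-0.0224,0.003],"gripper": 0.42},
    {"dr": [0,0,0],"dp": [-0.0106,-0.0224,0.003],"gripper": 0.42},
    {"dr": [0,0,0],"dp": [-0.0106,-0.0224,0.003],"gripper": 0.42},
    {"dr": [0,0,0],"dp": [-0.0106,-0.0224,0.003],"gripper": 0.42},
    {"dr": [0,0,0],"dp": [-0.0106,-0.0224,0.003],"gripper": 0.42},
    {"dr": [0,0,0],"dp": [-0.0106,-0.0224,0.003],"gripper": 0.42},
    {"dr": [0,0,0],"dp": [-0.0106,-0.0224,0.003],"gripper": 0.42},
    {"dr": [0,0,0],"dp": [0,0,0],"gripper": 0.42},
    {"dr": [0,0,0],"dp": [0,0,0],"gripper": 0.42}
  ]
}}

```text
clock: 3.7
ee_pos: [0.5836, 0.2255, 0.2117]
tcp_rot: [-0.403, 0.915, -0.0, -0.0]
force: [-1.3, -0.1, 0.6]
opening: 0.418
finger_force: 0.0
```

```bash
python3 -c "
from h import *
st([.5835,.228,.119])
im=snap('wrist','w1')
k=blob(im,(0,150,60),(10,255,255),(0,560,0,420));print(k,atz('wrist',k[0],k[1],.14))
for q in ['shaft_top','knob','flywheel','brake_tab']:
    print(q,[(np.round(d['extent'],1),round(d['conf'],2)) for d in r.spot_in('wrist',q)[:2]])
"
```

```text
t 3.7 p [0.5836 0.2255 0.2117] yaw_y 137.5 tilt [-0.03 -0.05] q [-0.68  0.35  0.3   1.52 -0.11  1.29  2.04] F [-1.3 -0.1  0.6] open 0.418
 Ftool [ 0.9  0.9 -0.6]
 d tool [-0.0019  0.0018  0.0927]
(np.float64(216.7733843537415), np.float64(281.6547619047619), 2352, np.int64(31), np.int64(305), np.int64(204), np.int64(416)) [0.63887281 0.22351979 0.14      ]
shaft_top [(array([276.3, 124.4, 247.2, 248.8]), 0.74)]
knob [(array([276.6, 122.5, 245.1, 243.9]), 0.61)]
flywheel [(array([276.8, 121.8, 244.8, 243.7]), 0.96)]
brake_tab [(array([389.9, 276.6,  78.2,  83.5]), 0.24)]
```

View pics/w1.png

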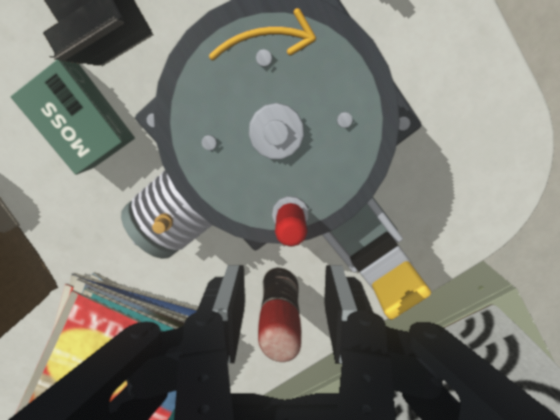

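The wrist view shows the knob top at (290,233), the hub at (276,131), the yellow tab at (400,288), and the fingers on either side of the knob's column.

```bash
python3 -c "
from h import *
im=cv2.imread('pics/w1.png')[:,:,::-1].copy()
k=blob(im,(0,170,60),(10,255,255),(270,312,200,248));print(k)
t=blob(im,(18,150,60),(32,255,255),(360,440,250,325));print(t)
print('knobtop',atz('wrist',290.5,233.5,.144),'knob mid',atz('wrist',k[0],k[1],.128))
print('shaft',atz('wrist',276.5,122.5,.102),'hubtip',atz('wrist',275.5,131,.112))
print('tab',atz('wrist',t[0],t[1],.135))
for d in r.masks_of('wrist','flywheel')[:1]:
    m=d['region'].astype('uint8'); c=max(cv2.findContours(m,0,2)[0],key=cv2.contourArea); e=cv2.fitEllipse(c); print(e,atz('wrist',*e[0],.102))
m=cv2.inRange(cv2.cvtColor(im,cv2.COLOR_RGB2HSV),(75,20,60),(95,110,200)); z=np.zeros_like(m); z[0:245,155:400]=m[0:245,155:400]
c=max(cv2.findContours(z,0,2)[0],key=cv2.contourArea); h=cv2.convexHull(c); e=cv2.fitEllipse(h); print(e,atz('wrist',*e[0],.102))
"
```

```text
(np.float64(288.93887530562347), np.float64(226.04156479217605), 818, np.int64(276), np.int64(303), np.int64(205), np.int64(244))
(np.float64(400.0830618892508), np.float64(289.9315960912052), 1842, np.int64(373), np.int64(429), np.int64(263), np.int64(318))
knobtop [0.58011555 0.23066713 0.144     ] knob mid [0.58147509 0.23108686 0.128     ]
shaft [0.54483469 0.17868575 0.102     ] hubtip [0.54823368 0.18171771 0.112     ]
tab [0.55537304 0.31296804 0.135     ]
((275.7267761230469, 117.01426696777344), (244.64744567871094, 252.1761016845703), 175.45559692382812) [0.54292804 0.17564879 0.102     ]
((276.1590881347656, 120.2730941772461), (213.99440002441406, 217.97021484375), 176.6582489013672) [0.54413223 0.17737387 0.102     ]
```

{"method": "servo_tool", "body": {
  "deltas": [
    {"dr": [0,0,0],"dp": [-0.0018,0.004,0.006],"gripper": 0.42},
    {"dr": [0,0,0],"dp": [0,0,0.009],"gripper": 0.42},
    {"dr": [0,0,0],"dp": [0,0,0.009],"gripper": 0.42},
    {"dr": [0,0,0],"dp": [0,0,0.009],"gripper": 0.42},
    {"dr": [0,0,0],"dp": [0,0,0.009],"gripper": 0.42},
    {"dr": [0,0,0],"dp": [0,0,0.009],"gripper": 0.42},
    {"dr": [0,0,0],"dp": [0,0,0.008],"gripper": 0.42},
    {"dr": [0,0,0],"dp": [0,0,0.008],"gripper": 0.42},
    {"dr": [0,0,0],"dp": [0,0,0.008],"gripper": 0.42},
    {"dr": [0,0,0],"dp": [0,0,0.008],"gripper": 0.42},
    {"dr": [0,0,0],"dp": [0,0,0.007],"gripper": 0.42},
    {"dr": [0,0,0],"dp": [0,0,0],"gripper": 0.42}
  ]
}}

```text
clock: 5.0
ee_pos: [0.5804, 0.2303, 0.1205]
tcp_rot: [-0.404, 0.915, -0.0, -0.001]
force: [-0.4, -0.3, -0.8]
opening: 0.417
finger_force: 0.0
```

```bash
python3 -c "
from h import *
st([.582,.2295,.119])
im=snap('wrist','w2'); cv2.imwrite('pics/w2c.png',im[150:420,150:430,::-1])
"
```

```text
t 5.0 p [0.5804 0.2303 0.1205] yaw_y 137.7 tilt [-0.12 -0.06] q [-0.67  0.43  0.29  1.62 -0.13  1.12  2.05] F [-0.4 -0.3 -0.8] open 0.417
 Ftool [0.5 0.1 0.8]
 d tool [-0.0005 -0.0017  0.0015]
```

View pics/w2c.png

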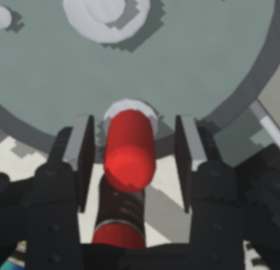

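{"method": "servo_tool", "body": {
  "deltas": [
    {"dr": [0,0,0],"dp": [0,-0.002,0],"gripper": 0.33},
    {"dr": [0,0,0],"dp": [0,-0.002,0],"gripper": 0.33},
    {"dr": [0,0,0],"dp": [0,-0.002,0],"gripper": 0.33},
    {"dr": [0,0,0],"dp": [0,-0.002,0],"gripper": 0.33},
    {"dr": [0,0,2.5],"dp": [0,-0.0025,0],"gripper": 0.33},
    {"dr": [0,0,2.5],"dp": [0,-0.0025,0],"gripper": 0.33},
    {"dr": [0,0,2.5],"dp": [0,-0.0025,0],"gripper": 0.33},
    {"dr": [0,0,2.5],"dp": [0,-0.0025,0],"gripper": 0.33},
    {"dr": [0,0,2.5],"dp": [0,-0.0025,0],"gripper": 0.33},
    {"dr": [0,0,2.5],"dp": [0,-0.0025,0],"gripper": 0.33},
    {"dr": [0,0,2.5],"dp": [0,-0.0025,0],"gripper": 0.33},
    {"dr": [0,0,2.5],"dp": [0,-0.0025,0],"gripper": 0.33}
  ]
}}

```text
clock: 6.05
ee_pos: [0.6, 0.2107, 0.1229]
tcp_rot: [-0.238, 0.971, 0.001, 0.001]
force: [1.1, 3.9, 0.5]
opening: 0.326
finger_force: 1.5
```

```bash
cat >> h.py <<'E'
S=np.array([.5475,.180])
def arc():
    s,M,p=st(); d=p[:2]-S; phi=np.degrees(np.arctan2(d[1],d[0])); psi=np.degrees(np.arctan2(M[1,1],M[0,1]))
    print(' rad',np.hypot(*d).round(4),'phi',phi.round(1),'ideal psi',(phi+90).round(1),'err psi',(psi-phi-90).round(1),'theta~(TCP)',(1.177-np.radians(phi)).round(2))
def knob():
    im=snap('wrist','k'); m=cv2.inRange(cv2.cvtColor(im,cv2.COLOR_RGB2HSV),(0,170,60),(10,255,255))
    n,l,s_,c=cv2.connectedComponentsWithStats(m)
    for i in range(1,n):
        if s_[i,4]>500: print(' red',s_[i],c[i].round(1),'at .13:',atz('wrist',*c[i],.128)[:2].round(4))
E
python3 -c "
from h import *
arc(); knob()"
```

```text
t 6.05 p [0.6    0.2107 0.1229] yaw_y 117.6 tilt [0.07 0.1 ] q [-0.68  0.45  0.36  1.59 -0.17  1.13  1.77] F [1.1 3.9 0.5] open 0.326
 Ftool [-2.8  2.9 -0.5]
 rad 0.0609 phi 30.3 ideal psi 120.3 err psi -2.7 theta~(TCP) 0.65
 red [ 272  257   48   74 2406] [293.3 296.7] at .13: [0.5974 0.213 ]
```

{"method": "servo_tool", "body": {
  "deltas": [
    {"dr": [0,0,2.2],"dp": [0.0001,-0.0025,0.0003],"gripper": 0.33},
    {"dr": [0,0,2.2],"dp": [0.0001,-0.0025,0.0003],"gripper": 0.33},
    {"dr": [0,0,2.2],"dp": [0.0001,-0.0025,0.0003],"gripper": 0.33},
    {"dr": [0,0,2.2],"dp": [0.0001,-0.0025,0.0003],"gripper": 0.33},
    {"dr": [0,0,2.4],"dp": [0.0001,-0.0025,0.0003],"gripper": 0.33},
    {"dr": [0,0,2.4],"dp": [0.0001,-0.0025,0.0003],"gripper": 0.33},
    {"dr": [0,0,2.4],"dp": [0.0001,-0.0025,0.0003],"gripper": 0.33},
    {"dr": [0,0,2.4],"dp": [0.0001,-0.0025,0.0003],"gripper": 0.33}
  ]
}}

```text
clock: 6.77
ee_pos: [0.606, 0.1912, 0.1205]
tcp_rot: [-0.081, 0.997, 0.001, 0.001]
force: [0.2, 2.4, 0.8]
opening: 0.328
finger_force: 1.3
```

```bash
python3 -c "
from h import *
arc(); knob()"
```

```text
t 6.77 p [0.606  0.1912 0.1205] yaw_y 99.2 tilt [0.06 0.07] q [-0.7   0.46  0.42  1.6  -0.21  1.12  1.5 ] F [0.2 2.4 0.8] open 0.328
 Ftool [-0.6  2.3 -0.8]
 rad 0.0596 phi 10.8 ideal psi 100.8 err psi -1.6 theta~(TCP) 0.99
 red [ 272  279   49   63 2376] [296.  311.6] at .13: [0.6093 0.1964]
```

{"method": "servo_tool", "body": {
  "deltas": [
    {"dr": [0,0,2.2],"dp": [-0.0002,-0.0023,0],"gripper": 0.33},
    {"dr": [0,0,2.2],"dp": [-0.0002,-0.0023,0],"gripper": 0.33},
    {"dr": [0,0,2.2],"dp": [-0.0002,-0.0023,0],"gripper": 0.33},
    {"dr": [0,0,2.2],"dp": [-0.0002,-0.0023,0],"gripper": 0.33},
    {"dr": [0,0,2.2],"dp": [-0.0002,-0.0023,0],"gripper": 0.33},
    {"dr": [0,0,2.2],"dp": [-0.0002,-0.0023,0],"gripper": 0.33}
  ]
}}

```text
clock: 7.32
ee_pos: [0.6075, 0.1773, 0.12]
tcp_rot: [0.034, 0.999, 0.0, -0.0]
force: [-2.0, 1.7, -0.3]
opening: 0.327
finger_force: 1.1
```

```bash
sed -i 's/^S=.*/S=np.array([.551,.179])/' h.py; python3 -c "
from h import *
arc(); knob()"
```

```text
t 7.32 p [0.6075 0.1773 0.12  ] yaw_y 86.1 tilt [-0.02  0.03] q [-0.72  0.47  0.47  1.6  -0.23  1.13  1.31] F [-2.   1.7 -0.3] open 0.327
 Ftool [2.1 1.5 0.3]
 rad 0.0566 phi -1.8 ideal psi 88.2 err psi -2.1 theta~(TCP) 1.21
 red [ 271  271   51   73 2844] [296.  308.6] at .13: [0.6103 0.182 ]
 red [ 478  312   38   48 1000] [495.3 331.8] at .13: [0.6273 0.2633]
```

{"method": "servo_tool", "body": {
  "deltas": [
    {"dr": [0,0,2],"dp": [-0.0001,-0.0022,0],"gripper": 0.33},
    {"dr": [0,0,2],"dp": [-0.0001,-0.0022,0],"gripper": 0.33},
    {"dr": [0,0,2],"dp": [-0.0001,-0.0022,0],"gripper": 0.33},
    {"dr": [0,0,2],"dp": [-0.0001,-0.0022,0],"gripper": 0.33},
    {"dr": [0,0,2],"dp": [-0.0001,-0.0022,0],"gripper": 0.33}
  ]
}}

```text
clock: 7.78
ee_pos: [0.6064, 0.1669, 0.12]
tcp_rot: [0.121, 0.993, 0.0, -0.0]
force: [-2.1, 4.4, 0.7]
opening: 0.327
finger_force: 1.7
```

```bash
python3 -c "
from h import *
arc(); knob()"
```

```text
t 7.78 p [0.6064 0.1669 0.12  ] yaw_y 76.2 tilt [-0.02  0.06] q [-0.73  0.47  0.51  1.62 -0.25  1.12  1.17] F [-2.1  4.4  0.7] open 0.327
 Ftool [ 3.1  3.8 -0.7]
 rad 0.0567 phi -12.3 ideal psi 77.7 err psi -1.5 theta~(TCP) 1.39
 red [ 272  268   50   76 2780] [296.9 307.7] at .13: [0.6095 0.1717]
 red [ 523  274   37   49 1014] [540.6 293.6] at .13: [0.6268 0.267 ]
```

{"method": "servo_tool", "body": {
  "deltas": [
    {"dr": [0,0,2],"dp": [-0.0001,-0.0021,0],"gripper": 0.33},
    {"dr": [0,0,2],"dp": [-0.0001,-0.0021,0],"gripper": 0.33},
    {"dr": [0,0,2],"dp": [-0.0001,-0.0021,0],"gripper": 0.33},
    {"dr": [0,0,2],"dp": [-0.0001,-0.0021,0],"gripper": 0.33}
  ]
}}

```text
clock: 8.17
ee_pos: [0.6043, 0.1594, 0.12]
tcp_rot: [0.189, 0.982, 0.001, -0.0]
force: [-1.3, 5.8, 1.3]
opening: 0.331
finger_force: 2.5
```

```bash
python3 -c "
from h import *
arc(); knob()"
```

```text
t 8.17 p [0.6043 0.1594 0.12  ] yaw_y 68.2 tilt [-0.02  0.09] q [-0.74  0.46  0.54  1.63 -0.26  1.12  1.05] F [-1.3  5.8  1.3] open 0.331
 Ftool [ 3.4  4.9 -1.3]
 rad 0.0568 phi -20.2 ideal psi 69.8 err psi -1.6 theta~(TCP) 1.53
 red [533 220  27  62 887] [550.6 248.5] at .13: [0.6199 0.2626]
 red [ 272  265   50   78 2888] [296.4 306.8] at .13: [0.6074 0.1639]
```

{"method": "servo_tool", "body": {
  "deltas": [
    {"dr": [0,0,2],"dp": [0,-0.002,0],"gripper": 0.33},
    {"dr": [0,0,2],"dp": [0,-0.002,0],"gripper": 0.33},
    {"dr": [0,0,2],"dp": [0,-0.002,0],"gripper": 0.33}
  ]
}}

```text
clock: 8.47
ee_pos: [0.6021, 0.1544, 0.12]
tcp_rot: [0.24, 0.971, 0.001, -0.0]
force: [0.4, 7.9, -1.0]
opening: 0.329
finger_force: 3.5
```

```bash
python3 -c "
from h import *
arc(); knob()"
```

```text
t 8.47 p [0.6021 0.1544 0.12  ] yaw_y 62.2 tilt [0.02 0.12] q [-0.76  0.46  0.56  1.64 -0.27  1.12  0.96] F [ 0.4  7.9 -1. ] open 0.329
 Ftool [3.4 7.2 1. ]
 rad 0.0568 phi -25.7 ideal psi 64.3 err psi -2.1 theta~(TCP) 1.63
 red [ 272  264   50   79 3038] [295.9 305.8] at .13: [0.6051 0.1587]
```

{"method": "servo_tool", "body": {
  "deltas": [
    {"dr": [0,0,1.5],"dp": [0,-0.0018,0],"gripper": 0.33},
    {"dr": [0,0,1.5],"dp": [0,-0.0018,0],"gripper": 0.33},
    {"dr": [0,0,1.5],"dp": [0,-0.0018,0],"gripper": 0.33}
  ]
}}

```text
clock: 8.77
ee_pos: [0.5999, 0.1502, 0.12]
tcp_rot: [0.277, 0.961, 0.001, 0.0]
force: [3.2, 8.6, -3.6]
opening: 0.331
finger_force: 4.9
```

```bash
python3 -c "
from h import *
arc(); knob()"
```

```text
t 8.77 p [0.5999 0.1502 0.12  ] yaw_y 57.8 tilt [0.08 0.15] q [-0.77  0.45  0.58  1.65 -0.27  1.12  0.89] F [ 3.2  8.6 -3.6] open 0.331
 Ftool [1.9 9.  3.6]
 rad 0.0568 phi -30.5 ideal psi 59.5 err psi -1.7 theta~(TCP) 1.71
 red [ 271  264   51   80 3120] [295.8 306. ] at .13: [0.6033 0.1542]
```

{"method": "servo_tool", "body": {
  "deltas": [
    {"dr": [0,0,1.5],"dp": [0,-0.0017,0],"gripper": 0.33},
    {"dr": [0,0,1.5],"dp": [0,-0.0017,0],"gripper": 0.33}
  ]
}}

```text
clock: 8.98
ee_pos: [0.5984, 0.1477, 0.1201]
tcp_rot: [0.302, 0.953, 0.002, 0.001]
force: [5.6, 10.6, -5.0]
opening: 0.33
finger_force: 6.1
```

```bash
python3 -c "
from h import *
arc(); knob()"
```

```text
t 8.98 p [0.5984 0.1477 0.1201] yaw_y 54.8 tilt [0.13 0.17] q [-0.77  0.45  0.59  1.66 -0.28  1.11  0.85] F [ 5.6 10.6 -5. ] open 0.33
 Ftool [ 1.5 11.8  5. ]
 rad 0.0568 phi -33.4 ideal psi 56.6 err psi -1.7 theta~(TCP) 1.76
 red [ 271  264   51   81 3133] [296. 306.] at .13: [0.6019 0.1518]
```

{"method": "servo_tool", "body": {
  "deltas": [
    {"dr": [0,0,1.2],"dp": [0,-0.0013,0],"gripper": 0.33},
    {"dr": [0,0,1.2],"dp": [0,-0.0013,0],"gripper": 0.33}
  ]
}}

```text
clock: 9.2
ee_pos: [0.5968, 0.145, 0.12]
tcp_rot: [0.322, 0.947, 0.001, 0.001]
force: [2.9, 5.0, -3.0]
opening: 0.327
finger_force: 2.7
```

```bash
python3 -c "
from h import *
arc(); knob()"
```

```text
t 9.2 p [0.5968 0.145  0.12  ] yaw_y 52.4 tilt [0.11 0.12] q [-0.78  0.45  0.6   1.66 -0.28  1.11  0.81] F [ 2.9  5.  -3. ] open 0.327
 Ftool [0.8 5.7 3. ]
 rad 0.057 phi -36.6 ideal psi 53.4 err psi -1.0 theta~(TCP) 1.82
 red [ 271  263   51   81 3184] [295.5 305.5] at .13: [0.5999 0.1482]
```

{"method": "servo_tool", "body": {
  "deltas": [
    {"dr": [0,0,1.2],"dp": [0,-0.0012,0],"gripper": 0.33},
    {"dr": [0,0,0],"dp": [0,0,0],"gripper": 0.33}
  ]
}}

```text
clock: 9.42
ee_pos: [0.5953, 0.141, 0.1199]
tcp_rot: [0.334, 0.942, -0.0, 0.0]
force: [0.0, 0.2, -1.1]
opening: 0.33
finger_force: 0.0
```

```bash
python3 -c "
from h import *
arc(); knob()"
```

```text
t 9.42 p [0.5953 0.141  0.1199] yaw_y 50.9 tilt [-0.01 -0.05] q [-0.78  0.45  0.61  1.67 -0.28  1.11  0.79] F [ 0.   0.2 -1.1] open 0.33
 Ftool [0.1 0.2 1.1]
 rad 0.0584 phi -40.6 ideal psi 49.4 err psi 1.6 theta~(TCP) 1.89
 red [ 267  262   51   80 3084] [291.6 304. ] at .13: [0.5974 0.1444]
```

{"method": "servo_tool", "body": {
  "deltas": [
    {"dr": [0,0,0],"dp": [0,0,0],"gripper": 0.33},
    {"dr": [0,0,0],"dp": [0,0,0],"gripper": 0.33},
    {"dr": [0,0,0],"dp": [0,0,0],"gripper": 0.33}
  ]
}}

```text
clock: 9.72
ee_pos: [0.5954, 0.1415, 0.1199]
tcp_rot: [0.334, 0.943, -0.0, -0.0]
force: [-0.0, 0.6, 0.3]
opening: 0.327
finger_force: 0.0
```

```bash
python3 -c "
from h import *
arc(); knob()"
```

```text
t 9.72 p [0.5954 0.1415 0.1199] yaw_y 51.0 tilt [-0.   -0.01] q [-0.78  0.45  0.61  1.67 -0.28  1.11  0.79] F [-0.   0.6  0.3] open 0.327
 Ftool [ 0.4  0.4 -0.3]
 rad 0.0581 phi -40.1 ideal psi 49.9 err psi 1.1 theta~(TCP) 1.88
 red [ 249  265   51   77 3048] [274.8 305.1] at .13: [0.5936 0.1395]
```

{"method": "servo_tool", "body": {
  "deltas": [
    {"dr": [0,0,1.5],"dp": [0,-0.0015,0],"gripper": 0.33},
    {"dr": [0,0,1.5],"dp": [0,-0.0015,0],"gripper": 0.33},
    {"dr": [0,0,1.5],"dp": [0,-0.0015,0],"gripper": 0.33},
    {"dr": [0,0,0],"dp": [0,0,0],"gripper": 0.33},
    {"dr": [0,0,0],"dp": [0,0,0],"gripper": 0.33},
    {"dr": [0,0,0],"dp": [0,0,0],"gripper": 0.33}
  ]
}}

```text
clock: 10.27
ee_pos: [0.5925, 0.1385, 0.1199]
tcp_rot: [0.371, 0.929, 0.0, 0.0]
force: [0.7, -0.3, 0.4]
opening: 0.332
finger_force: 0.0
```

```bash
python3 -c "
from h import *
arc(); knob()"
```

```text
t 10.27 p [0.5925 0.1385 0.1199] yaw_y 46.5 tilt [0.   0.01] q [-0.79  0.44  0.62  1.68 -0.28  1.11  0.72] F [ 0.7 -0.3  0.4] open 0.332
 Ftool [-0.8  0.2 -0.4]
 rad 0.058 phi -44.3 ideal psi 45.7 err psi 0.8 theta~(TCP) 1.95
 red [ 249  263   51   80 3114] [274.7 305.1] at .13: [0.5904 0.1365]
```

{"method": "servo_tool", "body": {
  "deltas": [
    {"dr": [0,0,1.5],"dp": [0,-0.0015,0],"gripper": 0.33},
    {"dr": [0,0,1.5],"dp": [0,-0.0015,0],"gripper": 0.33},
    {"dr": [0,0,1.5],"dp": [0,-0.0015,0],"gripper": 0.33},
    {"dr": [0,0,0],"dp": [0,0,0],"gripper": 0.33},
    {"dr": [0,0,0],"dp": [0,0,0],"gripper": 0.33},
    {"dr": [0,0,0],"dp": [0,0,0],"gripper": 0.33}
  ]
}}

```text
clock: 10.82
ee_pos: [0.5893, 0.1353, 0.1199]
tcp_rot: [0.407, 0.913, 0.0, 0.0]
force: [0.1, 0.3, -0.1]
opening: 0.334
finger_force: 0.0
```

```bash
python3 -c "
from h import *
arc(); knob()"
```

```text
t 10.82 p [0.5893 0.1353 0.1199] yaw_y 42.0 tilt [0.   0.01] q [-0.81  0.44  0.64  1.69 -0.29  1.11  0.65] F [ 0.1  0.3 -0.1] open 0.334
 Ftool [0.2 0.3 0.1]
 rad 0.0581 phi -48.8 ideal psi 41.2 err psi 0.8 theta~(TCP) 2.03
 red [ 262  262   50   82 3143] [286.  304.4] at .13: [0.5902 0.1368]
```

The knob has stopped following and sits free between the fingers at about 0.25 rad past the peak, with zero force. I'll open and lift straight up.

{"method": "servo_tool", "body": {
  "deltas": [
    {"dr": [0,0,0],"dp": [0,0,0],"gripper": 0.45},
    {"dr": [0,0,0],"dp": [0,0,0],"gripper": 0.45},
    {"dr": [0,0,0],"dp": [0,0,0],"gripper": 0.45},
    {"dr": [0,0,0],"dp": [0,0,-0.008],"gripper": 0.45},
    {"dr": [0,0,0],"dp": [0,0,-0.012],"gripper": 0.45},
    {"dr": [0,0,0],"dp": [0,0,-0.015],"gripper": 0.45},
    {"dr": [0,0,0],"dp": [0,0,-0.015],"gripper": 0.45},
    {"dr": [0,0,0],"dp": [0,0,-0.015],"gripper": 0.45},
    {"dr": [0,0,0],"dp": [0,0,-0.015],"gripper": 0.45},
    {"dr": [0,0,0],"dp": [0,0,-0.01],"gripper": 0.45},
    {"dr": [0,0,0],"dp": [0,0,0],"gripper": 0.45}
  ]
}}

```text
clock: 11.78
ee_pos: [0.5905, 0.1353, 0.213]
tcp_rot: [0.407, 0.913, 0.002, 0.001]
force: [0.3, -0.9, 0.5]
opening: 0.449
finger_force: 0.0
```

```bash
python3 -c "
from h import *
arc(); im=snap('wrist','w3')
for q in ['brake_tab','brake']: print(q,[(np.round(d['extent'],1),round(d['conf'],2)) for d in r.spot_in('wrist',q)[:2]])
knob()
a=snap('top','top3'); cv2.imwrite('pics/c3.png',np.vstack([im[:,:,::-1],cv2.resize(a[120:250,190:390,::-1],(273,178))[:, :].repeat(1,0)]) if False else im[:,:,::-1])
"
```

```text
t 11.78 p [0.5905 0.1353 0.213 ] yaw_y 41.9 tilt [0.23 0.1 ] q [-0.84  0.35  0.68  1.59 -0.23  1.28  0.61] F [ 0.3 -0.9  0.5] open 0.449
 Ftool [-0.9 -0.4 -0.5]
 rad 0.0589 phi -47.9 ideal psi 42.1 err psi -0.1 theta~(TCP) 2.01
brake_tab [(array([430.1,   9.8,  32.9,  19.7]), 0.87)]
brake [(array([430.8,  10.7,  35. ,  17.8]), 0.57)]
 red [ 488   72   59   54 1572] [510.   97.9] at .13: [0.6327 0.2802]
 red [271 219  29  26 562] [284.9 231.9] at .13: [0.5922 0.1336]
```

View pics/w3.png

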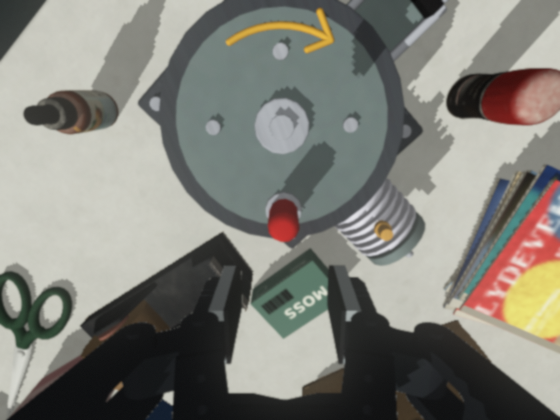

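The wheel rests with the knob at (284,222), free of the fingers, and the bottles and box are undisturbed. Next I check the clearance to the furniture left of the brake and plan that move.

```bash
python3 -c "
from h import *
for px in [(145,50),(105,150),(72,250),(40,235),(75,80)]:
    print(px,[atz('top',*px,z)[:2].round(3).tolist() for z in (0,.15,.3,.45)])
im=cv2.imread('pics/top3.png')[:,:,::-1].copy()
t=blob(im,(18,150,90),(32,255,255),(195,240,175,210)); print(t)
for z in (.135,.139): print([atz('top',c,t[1],z).round(4) for c in (t[3]-.5,t[0],t[4]+.5)])
im=cv2.imread('pics/side0.png')[:,:,::-1].copy()
t2=blob(im,(18,150,90),(32,255,255),(235,262,160,195)); print(t2)
(o1,d1),(o2,d2)=ray('top',*t[:2]),ray('side',*t2[:2]); s=np.linalg.lstsq(np.c_[d1,-d2],o2-o1,rcond=None)[0]; print(o1+d1*s[0],o2+d2*s[1])
st([.557,.35,.213])
"
```

```text
(145, 50) [[0.87, 0.474], [0.812, 0.432], [0.753, 0.39], [0.695, 0.349]]
(105, 150) [[0.662, 0.556], [0.635, 0.502], [0.607, 0.448], [0.58, 0.394]]
(72, 250) [[0.459, 0.622], [0.462, 0.558], [0.465, 0.495], [0.468, 0.431]]
(40, 235) [[0.491, 0.687], [0.489, 0.614], [0.487, 0.54], [0.485, 0.467]]
(75, 80) [[0.81, 0.619], [0.76, 0.555], [0.711, 0.492], [0.661, 0.429]]
(np.float64(211.5531914893617), np.float64(191.17021276595744), 94, np.int64(209), np.int64(216), np.int64(183), np.int64(201))
[array([0.56  , 0.3248, 0.135 ]), array([0.5598, 0.3194, 0.135 ]), array([0.5597, 0.3107, 0.135 ])]
[array([0.5596, 0.3242, 0.139 ]), array([0.5595, 0.3188, 0.139 ]), array([0.5593, 0.3101, 0.139 ])]
(np.float64(247.46396396396398), np.float64(173.64864864864865), 222, np.int64(241), np.int64(254), np.int64(165), np.int64(182))
[0.56140145 0.32176366 0.11845358] [0.56164241 0.32164722 0.11845958]
t 12.03 p [0.5888 0.1352 0.209 ] yaw_y 42.0 tilt [-0.08 -0.02] q [-0.84  0.35  0.68  1.6  -0.23  1.28  0.61] F [ 0.9 -1.1 -0.6] open 0.45
 Ftool [-1.4 -0.   0.6]
 d tool [ 0.181   0.12   -0.0041]
```

{"method": "servo_tool", "body": {
  "deltas": [
    {"dr": [0,0,-6.5],"dp": [0,0,0],"gripper": 0},
    {"dr": [0,0,-6.5],"dp": [0,0,0],"gripper": 0},
    {"dr": [0,0,-6.5],"dp": [0,0,0],"gripper": 0},
    {"dr": [0,0,-6.5],"dp": [0,0,0],"gripper": 0},
    {"dr": [0,0,-6.5],"dp": [0,0,0],"gripper": 0},
    {"dr": [0,0,-6.5],"dp": [0,0,0],"gripper": 0},
    {"dr": [0,0,-6.5],"dp": [0,0,0],"gripper": 0}
  ]
}}

```text
clock: 12.62
ee_pos: [0.5889, 0.1351, 0.209]
tcp_rot: [0.019, 1.0, -0.0, -0.001]
force: [0.5, -0.4, -0.0]
opening: -0.001
finger_force: 0.0
```

{"method": "servo_tool", "body": {
  "deltas": [
    {"dr": [0,0,0],"dp": [0.004,0.0215,0],"gripper": 0},
    {"dr": [0,0,0],"dp": [0.004,0.0215,0],"gripper": 0},
    {"dr": [0,0,0],"dp": [0.004,0.0215,0],"gripper": 0},
    {"dr": [0,0,0],"dp": [0.004,0.0215,0],"gripper": 0},
    {"dr": [0,0,0],"dp": [0.004,0.0215,0],"gripper": 0},
    {"dr": [0,0,0],"dp": [0.004,0.0215,0],"gripper": 0},
    {"dr": [0,0,0],"dp": [0.004,0.0215,0],"gripper": 0},
    {"dr": [0,0,0],"dp": [0.004,0.0215,0],"gripper": 0},
    {"dr": [0,0,0],"dp": [0.004,0.0215,0],"gripper": 0},
    {"dr": [0,0,0],"dp": [0.004,0.0215,0],"gripper": 0},
    {"dr": [0,0,0],"dp": [0,0,0],"gripper": 0},
    {"dr": [0,0,0],"dp": [0,0,0],"gripper": 0}
  ]
}}

```text
clock: 13.62
ee_pos: [0.5579, 0.353, 0.2086]
tcp_rot: [0.021, 1.0, -0.001, -0.001]
force: [0.2, 0.1, -0.4]
opening: -0.001
finger_force: 0.0
```

```bash
python3 -c "
from h import *
st([.5585,.352,.121]); im=snap('wrist','w4')
t=blob(im,(18,150,60),(32,255,255),(0,560,0,420)); print(t,atz('wrist',t[0],t[1],.135))
"
```

```text
t 13.62 p [0.5579 0.353  0.2086] yaw_y 87.6 tilt [-0.08 -0.06] q [-0.96  0.45  0.45  1.42 -0.2   1.31  1.03] F [ 0.2  0.1 -0.4] open -0.001
 Ftool [-0.2  0.1  0.4]
 d tool [-0.0008 -0.0009  0.0876]
(np.float64(162.2888730385164), np.float64(199.3238231098431), 1402, np.int64(36), np.int64(235), np.int64(126), np.int64(341)) [0.5358756  0.27976806 0.135     ]
```

View pics/w4.png

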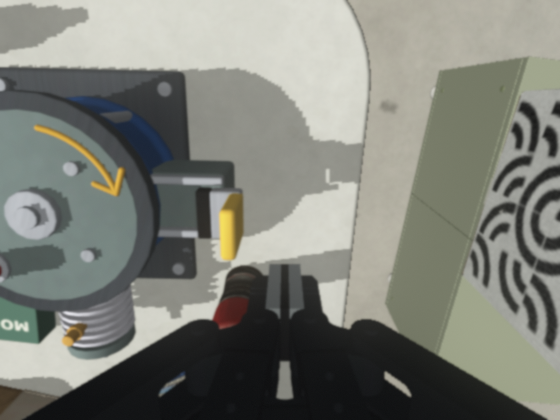

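The shut fingers (265–303, 265+) are just outside the tab (223–242, 190–260), with clear space all round. I'll descend beside it.

{"method": "servo_tool", "body": {
  "deltas": [
    {"dr": [0,0,0],"dp": [0,0,0.008],"gripper": 0},
    {"dr": [0,0,0],"dp": [0,0,0.008],"gripper": 0},
    {"dr": [0,0,0],"dp": [0,0,0.008],"gripper": 0},
    {"dr": [0,0,0],"dp": [0,0,0.008],"gripper": 0},
    {"dr": [0,0,0],"dp": [0,0,0.008],"gripper": 0},
    {"dr": [0,0,0],"dp": [0,0,0.008],"gripper": 0},
    {"dr": [0,0,0],"dp": [0,0,0.008],"gripper": 0},
    {"dr": [0,0,0],"dp": [0,0,0.008],"gripper": 0},
    {"dr": [0,0,0],"dp": [0,0,0.008],"gripper": 0},
    {"dr": [0,0,0],"dp": [0,0,0.008],"gripper": 0},
    {"dr": [0,0,0],"dp": [0,0,0.006],"gripper": 0},
    {"dr": [0,0,0],"dp": [0,0,0],"gripper": 0}
  ]
}}

```text
clock: 14.67
ee_pos: [0.5582, 0.3515, 0.1222]
tcp_rot: [0.022, 1.0, -0.001, -0.001]
force: [-0.3, -1.3, -0.9]
opening: -0.001
finger_force: 0.0
```

```bash
python3 -c "
from h import *
st([.557,.338,.122]); im=snap('wrist','w5')
t=blob(im,(18,150,60),(32,255,255),(150,300,150,330)); print(t); 
for z in (.13,.139): print([atz('wrist',c,t[1],z).round(4) for c in (t[3],t[0],t[4])])
cv2.imwrite('pics/w5c.png',im[100:420,100:400,::-1])
"
```

```text
t 14.67 p [0.5582 0.3515 0.1222] yaw_y 87.5 tilt [-0.09 -0.07] q [-0.95  0.52  0.43  1.52 -0.23  1.16  1.05] F [-0.3 -1.3 -0.9] open -0.001
 Ftool [ 0.2 -1.3  0.9]
 d tool [ 0.0006 -0.0135  0.0003]
(np.float64(205.09982713915298), np.float64(287.7610198789974), 2314, np.int64(185), np.int64(225), np.int64(243), np.int64(323))
[array([0.5503, 0.3133, 0.13  ]), array([0.5506, 0.3212, 0.13  ]), array([0.551 , 0.3291, 0.13  ])]
[array([0.5451, 0.3163, 0.139 ]), array([0.5455, 0.3237, 0.139 ]), array([0.5458, 0.3311, 0.139 ])]
```

View pics/w5c.png

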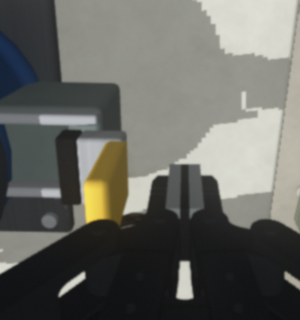

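{"method": "servo_tool", "body": {
  "deltas": [
    {"dr": [0,0,0],"dp": [0,-0.001,-0.003],"gripper": 0},
    {"dr": [0,0,0],"dp": [0,-0.001,-0.003],"gripper": 0},
    {"dr": [0,0,0],"dp": [0,-0.0015,0],"gripper": 0},
    {"dr": [0,0,0],"dp": [0,-0.0015,0],"gripper": 0},
    {"dr": [0,0,0],"dp": [0,-0.0015,0],"gripper": 0},
    {"dr": [0,0,0],"dp": [0,-0.0015,0],"gripper": 0},
    {"dr": [0,0,0],"dp": [0,-0.0015,0],"gripper": 0},
    {"dr": [0,0,0],"dp": [0,-0.0015,0],"gripper": 0},
    {"dr": [0,0,0],"dp": [0,0,0],"gripper": 0}
  ]
}}

```text
clock: 15.47
ee_pos: [0.5584, 0.3403, 0.1299]
tcp_rot: [0.022, 1.0, -0.0, -0.0]
force: [0.2, -0.7, 0.3]
opening: -0.002
finger_force: 0.0
```

```bash
cat >> h.py <<'E'
def tab():
    im=snap('wrist','t'); t=blob(im,(18,150,60),(32,255,255),(130,300,150,330)); print(' tab px',np.round(t,1))
E
python3 -c "
from h import *
st();tab()"
```

```text
t 15.47 p [0.5584 0.3403 0.1299] yaw_y 87.4 tilt [-0.   -0.01] q [-0.94  0.5   0.44  1.53 -0.22  1.16  1.07] F [ 0.2 -0.7  0.3] open -0.002
 Ftool [-0.2 -0.7 -0.3]
 tab px [ 232.9  285.6 2144.   218.   249.   236.   329. ]
```

{"method": "servo_tool", "body": {
  "deltas": [
    {"dr": [0,0,0],"dp": [0,-0.0012,0],"gripper": 0},
    {"dr": [0,0,0],"dp": [0,-0.0012,0],"gripper": 0},
    {"dr": [0,0,0],"dp": [0,-0.0012,0],"gripper": 0},
    {"dr": [0,0,0],"dp": [0,-0.0012,0],"gripper": 0},
    {"dr": [0,0,0],"dp": [0,-0.0012,0],"gripper": 0}
  ]
}}

```text
clock: 15.93
ee_pos: [0.5581, 0.3357, 0.13]
tcp_rot: [0.022, 1.0, 0.001, 0.0]
force: [0.8, 4.3, -2.3]
opening: -0.001
finger_force: 2.0
```

```bash
python3 -c "
from h import *
st();tab()"
```

```text
t 15.93 p [0.5581 0.3357 0.13  ] yaw_y 87.5 tilt [0.03 0.08] q [-0.94  0.49  0.44  1.54 -0.22  1.16  1.07] F [ 0.8  4.3 -2.3] open -0.001
 Ftool [-0.6  4.3  2.4]
 tab px [ 239.2  281.2 1748.   227.   254.   236.   327. ]
```

{"method": "servo_tool", "body": {
  "deltas": [
    {"dr": [0,0,0],"dp": [0,-0.0013,0],"gripper": 0},
    {"dr": [0,0,0],"dp": [0,-0.0013,0],"gripper": 0},
    {"dr": [0,0,0],"dp": [0,-0.0013,0],"gripper": 0},
    {"dr": [0,0,0],"dp": [0,-0.0013,0],"gripper": 0},
    {"dr": [0,0,0],"dp": [0,-0.0013,0],"gripper": 0},
    {"dr": [0,0,0],"dp": [0,-0.0013,0],"gripper": 0},
    {"dr": [0,0,0],"dp": [0,-0.0013,0],"gripper": 0},
    {"dr": [0,0,0],"dp": [0,-0.0013,0],"gripper": 0},
    {"dr": [0,0,0],"dp": [0,-0.0013,0],"gripper": 0},
    {"dr": [0,0,0],"dp": [0,-0.0013,0],"gripper": 0}
  ]
}}

```text
clock: 16.82
ee_pos: [0.5573, 0.3218, 0.1299]
tcp_rot: [0.022, 1.0, 0.0, -0.0]
force: [-0.9, 4.3, -0.4]
opening: -0.001
finger_force: 2.0
```

```bash
python3 -c "
from h import *
st();tab()"
```

```text
t 16.82 p [0.5573 0.3218 0.1299] yaw_y 87.5 tilt [-0.02  0.01] q [-0.93  0.48  0.44  1.56 -0.22  1.15  1.09] F [-0.9  4.3 -0.4] open -0.001
 Ftool [1.1 4.3 0.4]
 tab px [ 239.7  280.3 1866.   227.   255.   236.   327. ]
```

{"method": "servo_tool", "body": {
  "deltas": [
    {"dr": [0,0,0],"dp": [0,-0.001,0],"gripper": 0},
    {"dr": [0,0,0],"dp": [0,-0.001,0],"gripper": 0},
    {"dr": [0,0,0],"dp": [0,-0.001,0],"gripper": 0},
    {"dr": [0,0,0],"dp": [0,-0.001,0],"gripper": 0}
  ]
}}

```text
clock: 17.2
ee_pos: [0.5572, 0.3178, 0.1299]
tcp_rot: [0.022, 1.0, 0.0, -0.0]
force: [-2.1, 3.9, 0.4]
opening: -0.0
finger_force: 2.0
```

{"method": "servo_tool", "body": {
  "deltas": [
    {"dr": [0,0,0],"dp": [0,-0.0008,0],"gripper": 0},
    {"dr": [0,0,0],"dp": [0,-0.0008,0],"gripper": 0}
  ]
}}

```text
clock: 17.37
ee_pos: [0.5572, 0.3161, 0.1299]
tcp_rot: [0.022, 1.0, 0.0, -0.0]
force: [-2.9, 3.7, 0.6]
opening: 0.002
finger_force: 2.0
```

{"method": "servo_tool", "body": {
  "deltas": [
    {"dr": [0,0,0],"dp": [0,-0.0008,0],"gripper": 0},
    {"dr": [0,0,0],"dp": [0,-0.0008,0],"gripper": 0}
  ]
}}

```text
clock: 17.53
ee_pos: [0.5571, 0.3146, 0.1299]
tcp_rot: [0.022, 1.0, 0.0, -0.0]
force: [-1.9, 4.1, -0.1]
opening: 0.002
finger_force: 2.0
```

{"method": "servo_tool", "body": {
  "deltas": [
    {"dr": [0,0,0],"dp": [0,-0.0008,0],"gripper": 0},
    {"dr": [0,0,0],"dp": [0,-0.0008,0],"gripper": 0}
  ]
}}

```text
clock: 17.7
ee_pos: [0.557, 0.313, 0.1299]
tcp_rot: [0.022, 1.0, 0.0, -0.0]
force: [-2.4, 4.3, -0.9]
opening: -0.004
finger_force: 2.0
```

{"method": "servo_tool", "body": {
  "deltas": [
    {"dr": [0,0,0],"dp": [0,-0.0008,0],"gripper": 0},
    {"dr": [0,0,0],"dp": [0,-0.0008,0],"gripper": 0}
  ]
}}

```text
clock: 17.87
ee_pos: [0.5569, 0.3114, 0.1298]
tcp_rot: [0.022, 1.0, 0.0, -0.0]
force: [-1.9, 4.0, -0.7]
opening: -0.002
finger_force: 2.0
```

{"method": "servo_tool", "body": {
  "deltas": [
    {"dr": [0,0,0],"dp": [0,-0.0005,0],"gripper": 0},
    {"dr": [0,0,0],"dp": [0,-0.0005,0],"gripper": 0}
  ]
}}

```text
clock: 18.03
ee_pos: [0.5569, 0.3104, 0.1299]
tcp_rot: [0.022, 1.0, 0.0, -0.0]
force: [-2.7, 3.9, 0.6]
opening: -0.005
finger_force: 2.0
```

{"method": "servo_tool", "body": {
  "deltas": [
    {"dr": [0,0,0],"dp": [0,-0.0005,0],"gripper": 0},
    {"dr": [0,0,0],"dp": [0,-0.0005,0],"gripper": 0}
  ]
}}

```text
clock: 18.2
ee_pos: [0.5569, 0.3094, 0.1299]
tcp_rot: [0.022, 1.0, 0.0, -0.0]
force: [-3.7, 3.6, -0.3]
opening: 0.003
finger_force: 2.0
```

{"method": "servo_tool", "body": {
  "deltas": [
    {"dr": [0,0,0],"dp": [0,-0.0005,0],"gripper": 0},
    {"dr": [0,0,0],"dp": [0,-0.0005,0],"gripper": 0}
  ]
}}

```text
clock: 18.37
ee_pos: [0.5568, 0.3084, 0.1299]
tcp_rot: [0.022, 1.0, 0.0, -0.0]
force: [-2.5, 4.4, 0.2]
opening: 0.005
finger_force: 2.0
```

{"method": "servo_tool", "body": {
  "deltas": [
    {"dr": [0,0,0],"dp": [0,-0.0005,0],"gripper": 0},
    {"dr": [0,0,0],"dp": [0,-0.0005,0],"gripper": 0}
  ]
}}

```text
clock: 18.53
ee_pos: [0.5568, 0.3074, 0.1299]
tcp_rot: [0.022, 1.0, 0.0, -0.0]
force: [-2.5, 5.2, -0.2]
opening: 0.002
finger_force: 2.3
```

{"method": "servo_tool", "body": {
  "deltas": [
    {"dr": [0,0,0],"dp": [0,-0.0005,0],"gripper": 0},
    {"dr": [0,0,0],"dp": [0,-0.0005,0],"gripper": 0}
  ]
}}

```text
clock: 18.7
ee_pos: [0.5567, 0.3068, 0.1299]
tcp_rot: [0.022, 1.0, 0.0, -0.0]
force: [-2.0, 5.8, -1.0]
opening: 0.001
finger_force: 2.9
```

The pad is now touching: the force is rising above the 4 N of sliding friction. I'll go a little further.

{"method": "servo_tool", "body": {
  "deltas": [
    {"dr": [0,0,0],"dp": [0,-0.0005,0],"gripper": 0},
    {"dr": [0,0,0],"dp": [0,-0.0005,0],"gripper": 0},
    {"dr": [0,0,0],"dp": [0,0,0],"gripper": 0}
  ]
}}

```text
clock: 18.95
ee_pos: [0.5566, 0.3062, 0.1299]
tcp_rot: [0.022, 1.0, 0.001, 0.0]
force: [-2.2, 6.4, -1.6]
opening: 0.002
finger_force: 3.2
```

{"method": "servo_tool", "body": {
  "deltas": [
    {"dr": [0,0,0],"dp": [0,-0.0007,0],"gripper": 0},
    {"dr": [0,0,0],"dp": [0,0,0],"gripper": 0}
  ]
}}

```text
clock: 19.12
ee_pos: [0.5566, 0.3058, 0.1299]
tcp_rot: [0.022, 1.0, 0.001, 0.0]
force: [-1.9, 7.3, -1.6]
opening: -0.005
finger_force: 3.6
```

Now about 1.4 mm into the pad, which the block's friction will hold. I'll back straight off and up.

{"method": "servo_tool", "body": {
  "deltas": [
    {"dr": [0,0,0],"dp": [0,0.002,0],"gripper": 0},
    {"dr": [0,0,0],"dp": [0,0.004,0],"gripper": 0},
    {"dr": [0,0,0],"dp": [0,0.008,0],"gripper": 0},
    {"dr": [0,0,0],"dp": [0,0.008,0],"gripper": 0},
    {"dr": [0,0,0],"dp": [0,0.004,-0.01],"gripper": 0},
    {"dr": [0,0,0],"dp": [0,0,-0.02],"gripper": 0},
    {"dr": [0,0,0],"dp": [0,0,-0.02],"gripper": 0},
    {"dr": [0,0,0],"dp": [0,0,-0.02],"gripper": 0},
    {"dr": [0,0,0],"dp": [0,0,-0.02],"gripper": 0},
    {"dr": [0,0,0],"dp": [0,0,-0.01],"gripper": 0},
    {"dr": [0,0,0],"dp": [0,0,0],"gripper": 0},
    {"dr": [0,0,0],"dp": [0,0,0],"gripper": 0}
  ]
}}

```text
clock: 20.12
ee_pos: [0.558, 0.3308, 0.2299]
tcp_rot: [0.022, 1.0, 0.0, 0.0]
force: [-0.2, -0.4, 0.7]
opening: 0.002
finger_force: 0.0
```

```bash
python3 -c "
from h import *
st(); im=snap('wrist','w6'); a=snap('side','side6')
cv2.imwrite('pics/end.png',np.hstack([im[:,:400,::-1],a[:,170:450,::-1]]))
"
```

```text
t 20.12 p [0.558  0.3308 0.2299] yaw_y 87.5 tilt [0.02 0.02] q [-0.95  0.41  0.47  1.43 -0.19  1.34  1.05] F [-0.2 -0.4  0.7] open 0.002
 Ftool [ 0.2 -0.4 -0.7]
```

View pics/end.png

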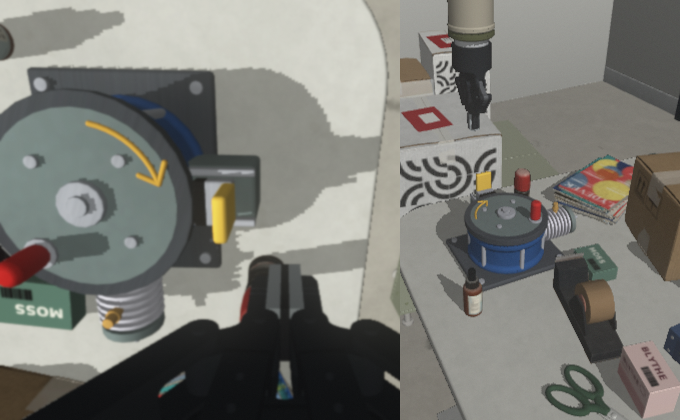

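The brake block (tab at 222,212) is against the rim at about (193,205), the knob foot is still at its resting place (35,255), the bottles and box stand untouched, and the arm is clear.

```bash
python3 -c "
from h import *
print(r.sign_off())"
```

```text
the job is handed in; nothing more can be done
None
```

The pump is parked and the job handed in at about 20 s: the wheel rests in the dip about 0.25 rad past the peak, the brake pad bears on the rim (about 1.4 mm in), and the bottles and box look undisturbed in the last pictures; no verdict came back.

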